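# Park the drives, then pull one and hold it up

## Task

Park the drives first: pull the dock's yellow knob all the way out and then push it fully home again. Then draw the orange-topped drive out of its slanted bay and hold it up in the air, upright with the orange end on top, its lower end at least 10 cm above the desk and touching nothing but the gripper; finish while still holding it there, motionless. Leave the blue-topped drive in its bay and do not disturb the other things on the desk.

Things in the scene. Friction and masses are not known exactly. Their poses are not given: they have to be found in the camera images.
- orange_drive: The drive to take: dark drive cartridge, its top 26 mm orange. 70 mm (own x) x 26 mm (own y, the way to pinch it) x 110 mm long (own z, towards the coloured end), about 0.25 kg. Origin: centre of its lower end, which rests on the bay's floor. It leans 0.65 rad from vertical towards the dock's front, within its own x-z plane; the upper 65 mm stick out. Nothing latches it. Either bay may hold it.
- blue_drive: The drive to leave alone: the same cartridge with a blue top. 70 mm (own x) x 26 mm (own y, the way to pinch it) x 110 mm long (own z, towards the coloured end), about 0.25 kg. Origin: centre of its lower end, which rests on the bay's floor. It leans 0.65 rad from vertical towards the dock's front, within its own x-z plane; the upper 65 mm stick out. Nothing latches it. Either bay may hold it.
- dock: Fixed two-bay drive dock: base plate 165 x 290 x 8 mm (own x -70 to 95), a slanted block with the bays (up to 100 mm high) and at own +y a black control box (own x -50 to 75, y 63 to 145, 75 mm high). Origin: underside centre, on the desk. Own -x is the front, towards the robot (yaw within 0.3 rad). Seated drives reach 145 mm above the desk.
- bay0 (a point): Centre of the mouth of the outer bay, at the dock's own (3, -95, 71) mm. Bays are 45 mm deep, with 1.5 mm play each side of a drive, and lean 0.65 rad towards the dock's front: drives come out along the dock's own direction (-0.605, 0, 0.796).
- bay1 (a point): Centre of the mouth of the middle bay, at the dock's own (3, -5, 71) mm; otherwise as bay0.
- plunger_grip (a point): Centre of the knob's yellow grip: 20 mm (dock x) x 24 mm (dock y, the width to pinch) x 30 mm high, 50 mm above the desk, on a 12 mm rod from the control box's front face. At home it is 30 mm in front of that face, at the dock's own (-80, 105, 50) mm; it pulls out level along the dock's own -x.
- plunger (a joint): Travel of the knob in m: 0 home (pushed in), 0.030 fully out, at hard stops. Click detents draw it into either end and it stays there; getting over the middle takes about 6 N.
- keyboard: Bystander: black keyboard 130 x 340 x 26 mm, lying right of the dock; origin underside centre.
- mouse: Bystander: black mouse, about 78 x 64 x 36 mm, on a grey mat 160 x 240 x 4 mm left of the dock; origin underside centre.
- gamepad: Bystander: black game controller, about 105 x 158 x 38 mm (with thumb sticks 50 mm high), left of the dock; origin underside centre.
- figure: Bystander: green toy robot figure 50 x 80 x 115 mm, standing behind on the left; origin underside centre.
- mug: Bystander: blue mug, 82 mm across with a handle, 95 mm high, right of the dock; origin underside centre.
- books: Bystander: two stacked small books, 114 x 174 x 36 mm together, behind on the right; origin underside centre.
Mind the look-alikes: they are no part of the job. Leave any green or turquoise look-alike of the orange_drive alone.

How it is judged:
By the outcome, as a careful person would: the job done as asked, in the order asked, and still so for the second after the job is handed in, while the arm keeps its last pose, push and grip.
It also fails if it takes over 59 s, if anything falls off the work surface, if the arm or the gripper's body presses on something with over 40 N, if the wrist force passes 120 N, or if a joint passes its speed limit or range.

## Robot

A 6-joint arm with a two-finger parallel gripper is mounted at the origin on the work surface. World frame = base frame: x ahead of the robot, y to its left, z up, the work surface at z = 0. Lengths are in m, angles in rad, forces in N, time in s.
With the tool pointing down it reaches from about 0.275 to 0.775 m from the base axis. Payload 14.6 kg.
Tool frame: the origin (TCP) lies at the very end of the fingers, on their centre line; the grasp point (between the pads) lies 19 mm behind it (ctrl.grip_point_offset is the distance from the TCP to the grasp point, in m); z points along the fingers, x is the direction in which the jaws open and shut, and the axes are right-handed (so a half turn about z gives the same grasp; the last joint's range is limited). The gripper opens to 85 mm and grips with 20 to 120 N. Pads are 22 mm wide; open, the fingers measure 114 mm over their backs; the gripper's body (76 mm by 85 mm) begins 54 mm behind the grasp point. The pads swing forward as they close: fully open they stand 13 mm farther back than shut.
Start: joints at [-0.155, 0.263, -0.048, 1.259, 0, 1.415], TCP at [0.525, -0, 0.231] pointing down, gripper open.
Joint ranges: [-2.65, 2.65], [-0.89, 1.7], [-1.18, 1.37], [-2.13, 2.11], [-1.35, 1.29], [-3.14, 3.14]. Speed limits (rad/s): [1.89, 1.89, 2.57, 2.79, 3.14, 3.14].

## Interface

Orientations are given as a unit quaternion [x, y, z, w].
In Python, from bench import ctrl gives the robot as it stands.
- The arm moves only by the shell command python3 -m handwheel 'ROWS' [FORCE]. ROWS is JSON, a list of rows, each an object of numbers: "x", "y", "z": the shift along the tool's x, y, z in mm; "rx", "ry", "rz": the turn, a rotation vector about the tool's x, y, z in degrees; "hand": the finger opening in mm, from 0 to 85.4. A call has 1 to 8 rows; each row shifts and turns the pose as measured when the row begins, along the tool's axes as they then stand; what a row does not reach is not made up. A row lasts 1/8 s, in which the tool goes at most 62.5 mm and 10.7 degrees, less where a joint would pass 70% of its speed; a pose out of reach is approached as far as the arm can. A call is refused whole if a number of a shift passes 62.5 or a number of a turn 10.7, either way. A call with a gripper value outside its range is refused whole. The fingers move at their own pace and stop on an object; FORCE is the grip in N (left out, the last holds). Time passes only in rows, so rows that do not move let the fingers close. It gives the time, the measured TCP pose, the force and the opening at its end, in the units of the state.
- ctrl.read_state(): the state, without advancing time (a new reading comes with each control period).
- ctrl.get_image(name): name is "scene" or "side" or "wrist"; returns the picture (420x560x3 uint8, red, green, blue); there is no depth.
- ctrl.camera_info(name): a dict with "intrinsics" (3x3 intrinsics, pixels), "world_to_cam" (4x4, takes a point from world to camera coordinates); the wrist camera has in their place "T_tool_cam" (4x4, takes a point from camera to tool coordinates, whose origin is the TCP and whose axes are the tool frame's). Camera axes: x right, y down, z forward; pixel columns grow to the right and rows downward; lengths in m; the calibration is good to about 2 mm. A picture is of the moment at which its call begins: read the wrist's pose just before it. camera_info takes no time and is no camera call.
- ctrl.finish_job(): hands the job in, once; it reports no verdict.
Trained networks look in the newest picture that a camera, given by its name, has taken for a name from the list of things; names that differ only in an ending like _2 or _b are one class to them, and where a whole thing is asked for, a point or a joint stands for the part that bears it (a point fixed in the world has none). Each returns a list of dicts, best first, with "confidence" (0 to 1); they miss things now and then, are a little off and sometimes report something else, mostly with a low value. They report only what shows in the picture. A call takes as long as a camera call. They do not tell look-alikes from the thing itself.
- ctrl.outline_of(camera, target): "mask" (420x560 bool, what is visible of it) and "rect" ([centre column, centre row, width, height] in pixels, round what is visible of it).
The state is a dict: "clock": time; "joint_positions": joint angles; "dq": joint speeds; "joint_efforts": joint torques, N m; "tool_pos": TCP position; "tool_rot": TCP orientation; "contact_force": force on the tool from outside, world axes, zero at the start; "torque": the same for the moment, N m; "gripper_width": finger opening in m.
Only numpy, scipy, OpenCV 4.12 (cv2) and the standard library are available. Lean on these libraries where they do the work, as an engineer would, in place of code of your own. Each camera call takes 0.05 s, during which the arm holds its last target. There are 200 camera calls.

## Working session

There is one attempt and no reset: what is moved stays moved. The work goes in short steps, Python scripts to look and compute and a shell command to move; the robot and the scene stay as the last step left them, time stands still between calls to the robot, and variables do not carry over. Pictures are saved under pics/ and viewed, about 8 in all and at most 12, crops included, and the job is handed in when it is done.

```bash
ls; mkdir -p pics
python3 - <<'E'
from bench import ctrl
import cv2,numpy as np
for n in("scene","side"):
    im=ctrl.get_image(n); cv2.imwrite(f"pics/{n}0.png",im[:,:,::-1])
    c=ctrl.camera_info(n); print(n,np.round(c["intrinsics"],1).tolist(),np.round(c["world_to_cam"],3).tolist())
    for t in("orange_drive","plunger_grip","dock"):
        print(t,[(round(d["confidence"],2),np.round(d["rect"]).tolist()) for d in ctrl.outline_of(n,t)[:4]])
print(np.round(ctrl.camera_info("wrist")["T_tool_cam"],3).tolist())
print(ctrl.read_state())
E
cd pics; python3 -c "
import cv2,numpy as np
cv2.imwrite('both.png',cv2.resize(np.vstack([cv2.imread('scene0.png'),cv2.imread('side0.png')]),(400,600)))"
```

```text
pics
scene [[449.5, 0.0, 277.3], [0.0, 449.5, 208.4], [0.0, 0.0, 1.0]] [[0.335, 0.942, 0.018, -0.179], [0.562, -0.184, -0.806, -0.302], [-0.756, 0.28, -0.591, 1.974], [0.0, 0.0, 0.0, 1.0]]
orange_drive [(0.67, [266.0, 203.0, 17.0, 24.0]), (0.67, [239.0, 190.0, 36.0, 16.0]), (0.64, [259.0, 272.0, 33.0, 35.0]), (0.62, [276.0, 176.0, 35.0, 16.0])]
plunger_grip []
dock [(0.9, [296.0, 214.0, 96.0, 62.0])]
side [[501.3, 0.0, 278.9], [0.0, 501.3, 204.4], [0.0, 0.0, 1.0]] [[0.957, -0.289, 0.012, -0.584], [-0.188, -0.655, -0.732, 0.159], [0.22, 0.699, -0.681, 1.299], [0.0, 0.0, 0.0, 1.0]]
orange_drive [(0.87, [369.0, 243.0, 49.0, 34.0]), (0.85, [216.0, 259.0, 43.0, 45.0]), (0.78, [185.0, 222.0, 39.0, 43.0]), (0.63, [281.0, 210.0, 35.0, 33.0])]
plunger_grip []
dock [(0.91, [277.0, 208.0, 99.0, 93.0]), (0.36, [284.0, 211.0, 33.0, 31.0])]
[[1.0, -0.0, 0.001, -0.001], [0.0, 0.955, 0.296, -0.076], [-0.001, -0.296, 0.955, -0.142], [0.0, 0.0, 0.0, 1.0]]
{'clock': 0.4, 'joint_positions': array([-1.55320010e-01,  2.63105060e-01, -4.84120694e-02,  1.25938265e+00,
        2.07330876e-05,  1.41553921e+00]), 'dq': array([ 2.18089521e-03,  1.51514265e-04,  1.66775339e-03, -5.10800711e-04,
        3.90700656e-04, -9.07851976e-05]), 'joint_efforts': array([-8.44293227e-04, -6.36872935e+01,  3.84458792e+01,  3.59132660e-03,
       -4.01545310e-05,  6.41809038e-05]), 'tool_pos': array([ 5.24957450e-01, -3.07461324e-06,  2.31234480e-01]), 'tool_rot': array([ 9.99999998e-01, -3.14461015e-05, -4.95007236e-05, -1.82420911e-05]), 'contact_force': array([ 0.81636925,  0.22722205, -0.53370614]), 'torque': array([-0.03268496,  0.03176543, -0.03538299]), 'gripper_width': 0.08535384331238238}
```

View pics/scene0.png

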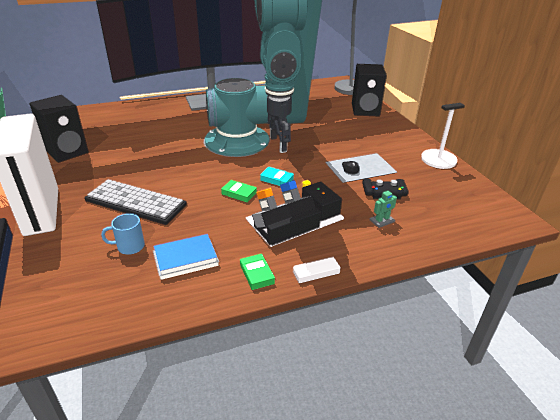

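View pics/side0.png

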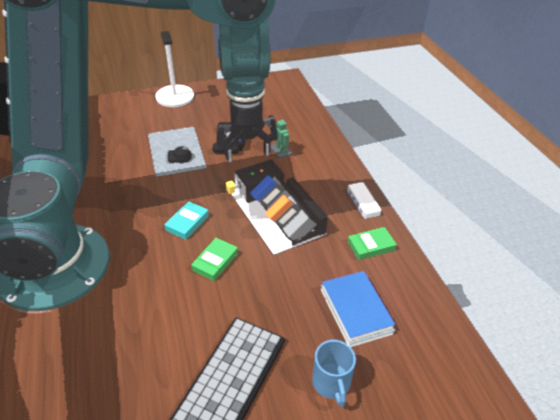

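The scene view shows the dock at about (296,214), with the yellow knob near (306,184). In the side view the knob is near (232,187), the blue top (266,188) and the orange top (279,207). Next I triangulate the coloured parts and enlarge the dock.

```bash
cat > h.py <<'E'
import cv2,numpy as np
from scipy.spatial.transform import Rotation as R
from bench import ctrl
HUE={"yellow":(24,34),"orange":(8,20),"blue":(108,125)}
def blob(im,col,box,smin=150,vmin=100):
    c0,r0,c1,r1=box; h=cv2.cvtColor(im[r0:r1,c0:c1],cv2.COLOR_RGB2HSV)
    m=cv2.inRange(h,(HUE[col][0],smin,vmin),(HUE[col][1],255,255))
    n,l,s,c=cv2.connectedComponentsWithStats(m)
    if n<2:return None
    k=1+np.argmax(s[1:,4]); return c[k]+[c0,r0],s[k]+[c0,r0,0,0,0]
def fixedT(n):
    c=ctrl.camera_info(n); return c["intrinsics"],np.array(c["world_to_cam"])
def wristT(st):
    c=ctrl.camera_info("wrist"); T=np.eye(4);T[:3,:3]=R.from_quat(st["tool_rot"]).as_matrix();T[:3,3]=st["tool_pos"]
    return c["intrinsics"],np.linalg.inv(T@c["T_tool_cam"])
def tri(obs):  # [(K,W2C,uv)]
    A=[]
    for K,W,uv in obs:
        P=np.array(K)@np.array(W)[:3]
        A+= [(uv[0]*P[2]-P[0])/K[0][0],(uv[1]*P[2]-P[1])/K[0][0]]
    X=np.linalg.svd(np.array(A))[2][-1]; X=X[:3]/X[3]
    e=[]
    for K,W,uv in obs:
        p=np.array(K)@(np.array(W)[:3]@np.r_[X,1]); e.append(np.round(p[:2]/p[2]-uv,1).tolist())
    return X,e
def proj(K,W,X):
    p=np.array(K)@(np.array(W)[:3]@np.r_[X,1]); return p[:2]/p[2]
E
python3 - <<'E'
from h import *
a=cv2.imread("pics/scene0.png")[:,:,::-1];b=cv2.imread("pics/side0.png")[:,:,::-1]
for c in HUE:
    p=blob(a,c,(250,170,345,245));q=blob(b,c,(215,155,330,250))
    print(c,p,q)
    if p and q: print(tri([(*fixedT("scene"),p[0]),(*fixedT("side"),q[0])]))
x=cv2.resize(a[165:255,225:345],(400*1,300),interpolation=3);y=cv2.resize(b[150:255,215:335],(400,350),interpolation=3)
cv2.imwrite("pics/c1.png",np.hstack([np.vstack([x,np.zeros((50,400,3),np.uint8)]),y])[:,:,::-1])
E
```

```text
yellow (array([305.76315789, 182.65789474]), array([302, 180,   9,   7,  38])) (array([229.14285714, 188.        ]), array([227, 186,   7,   6,  14]))
(array([0.49322293, 0.11945214, 0.05290444]), [[-0.5, 0.7], [-0.4, -0.9]])
orange (array([262.74307692, 191.30769231]), array([250, 170,  35,  45, 650])) (array([281.23030303, 209.12121212]), array([270, 196,  22,  25, 165]))
(array([ 0.59093526, -0.07387552,  0.11906724]), [[-0.6, 0.8], [-0.5, -1.1]])
blue (array([288.22413793, 185.86206897]), array([280, 181,  17,  11, 116])) (array([262.8226601 , 186.31034483]), array([252, 176,  23,  21, 203]))
(array([0.57116624, 0.02451755, 0.11293213]), [[0.5, -0.7], [0.4, 0.9]])
```

View pics/c1.png

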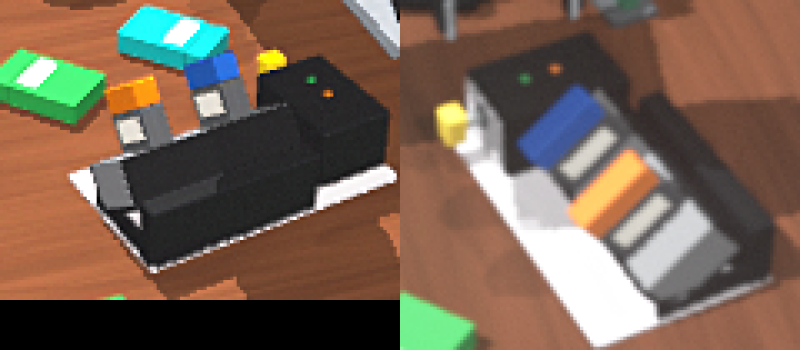

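Orange is in the outer bay (bay0) and blue in the middle bay. The knob is at about (0.493, 0.119), and the dock's yaw comes out near +0.25 rad. I'll move above the knob with the jaws across the dock's y and the camera in front.

```bash
python3 -m handwheel '[{"x":-16,"y":-60,"z":10,"hand":50},{"x":-16,"y":-60,"z":10},{"rz":-10.4},{"rz":-10.4},{"rz":-10.4},{"rz":-10.4},{"rz":-10.4},{"rz":-10.4}]' 40
python3 -m handwheel '[{"rz":-10.4},{"rz":-10.4},{"rz":-10.4},{"rz":-10.4},{}]'
python3 - <<'E'
from h import *
st=ctrl.read_state();im=ctrl.get_image("wrist");cv2.imwrite("pics/w1.png",im[:,:,::-1])
print(st["tool_pos"],st["joint_positions"],R.from_quat(st["tool_rot"]).as_matrix().round(3).tolist(),st["contact_force"])
E
```

```text
[ 5.24957450e-01 -3.07461324e-06  2.31234480e-01] [-1.55320010e-01  2.63105060e-01 -4.84120694e-02  1.25938265e+00
  2.07330876e-05  1.41553921e+00] [[1.0, -0.0, -0.0], [-0.0, -1.0, 0.0], [-0.0, -0.0, -1.0]] [ 0.81636925  0.22722205 -0.53370614]invalid input
invalid input
```

View pics/w1.png

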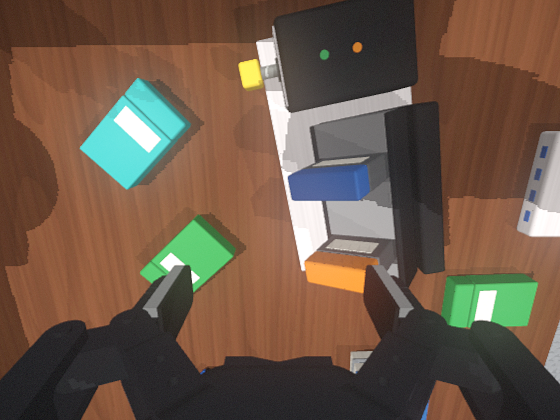

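The moves were refused, probably because each row needs all keys. The wrist picture shows the knob at (250,73), the blue top at (330,182) and the orange top at (343,272). I'll write the rows in full.

```bash
python3 -m handwheel '[{"x":-16,"y":-60,"z":10,"rx":0,"ry":0,"rz":0,"hand":50},{"x":-16,"y":-60,"z":10,"rx":0,"ry":0,"rz":0,"hand":50},{"x":0,"y":0,"z":0,"rx":0,"ry":0,"rz":-10.4,"hand":50},{"x":0,"y":0,"z":0,"rx":0,"ry":0,"rz":-10.4,"hand":50},{"x":0,"y":0,"z":0,"rx":0,"ry":0,"rz":-10.4,"hand":50},{"x":0,"y":0,"z":0,"rx":0,"ry":0,"rz":-10.4,"hand":50},{"x":0,"y":0,"z":0,"rx":0,"ry":0,"rz":-10.4,"hand":50},{"x":0,"y":0,"z":0,"rx":0,"ry":0,"rz":-10.4,"hand":50}]' 40
python3 -m handwheel '[{"x":0,"y":0,"z":0,"rx":0,"ry":0,"rz":-10.4,"hand":50},{"x":0,"y":0,"z":0,"rx":0,"ry":0,"rz":-10.4,"hand":50},{"x":0,"y":0,"z":0,"rx":0,"ry":0,"rz":-10.4,"hand":50},{"x":0,"y":0,"z":0,"rx":0,"ry":0,"rz":-10.4,"hand":50},{"x":0,"y":0,"z":0,"rx":0,"ry":0,"rz":0,"hand":50}]'
python3 - <<'E'
from h import *
st=ctrl.read_state();im=ctrl.get_image("wrist");cv2.imwrite("pics/w2.png",im[:,:,::-1])
print(st["clock"],st["tool_pos"],st["joint_positions"],R.from_quat(st["tool_rot"]).as_matrix().round(3).tolist(),st["contact_force"])
E
```

```text
clock: 1.45
tool_pos: [0.4922, 0.1235, 0.2105]
tool_rot: [0.848, 0.53, 0.0, 0.0]
contact_force: [-1.0, 0.8, -0.2]
gripper_width: 0.0499
clock: 2.08
tool_pos: [0.4922, 0.1235, 0.2106]
tool_rot: [0.595, 0.804, 0.0, 0.0]
contact_force: [-0.5, 0.3, 0.3]
gripper_width: 0.05
2.075 [0.49220182 0.12351583 0.21055227] [ 8.51625271e-02  2.40115051e-01 -1.37176740e-01  1.19289289e+00
  5.92265523e-06 -2.10789947e-01] [[-0.292, 0.957, 0.001], [0.957, 0.292, 0.0], [-0.0, 0.001, -1.0]] [-0.47160898  0.26554492  0.32128131]
```

View pics/w2.png

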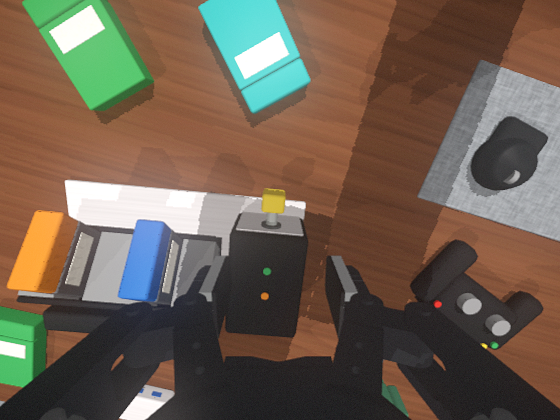

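The wrist view shows the knob at (274,200), the base plate's front corners at (65,181) and (305,203), the blue top at (148,260) and the orange top at (38,250). I'll fit the dock pose from both wrist views.

Run:
```python
from h import *
from scipy.optimize import least_squares
st=ctrl.read_state()
w2=cv2.imread("pics/w2.png")[:,:,::-1];w1=cv2.imread("pics/w1.png")[:,:,::-1]
C2=wristT(st);C1=wristT(dict(tool_rot=[1,0,0,0],tool_pos=[.525,0,.2312]))
kn=np.array([-80,105,50])/1e3;ax=np.array([-.605,0,.796]);b1=np.array([3,-5,71])/1e3;b0=np.array([3,-95,71])/1e3
obs=[(C2,(65,181),np.array([-70,-145,8])/1e3),(C2,(305,203),np.array([-70,145,8])/1e3),(C1,(257,42),np.array([-70,145,8])/1e3)]
B1={"yellow":(225,50,265,95),"blue":(280,150,375,205),"orange":(298,245,380,295)}
B2={"yellow":(255,180,292,218),"blue":(110,215,180,305),"orange":(5,205,70,295)}
for c,X in(("yellow",kn),("blue",b1+.052*ax),("orange",b0+.052*ax)):
    o=[]
    for im,C,B in((w1,C1,B1),(w2,C2,B2)):
        p=blob(im,c,B[c],120,70); print(c,p[0].round(1),p[1]); obs.append((C,p[0],X)); o.append((*C,p[0]))
    X,e=tri(o);print("tri",X.round(4),e)
def w(q,X):
    c,s=np.cos(q[2]),np.sin(q[2]);return np.array([q[0]+c*X[0]-s*X[1],q[1]+s*X[0]+c*X[1],X[2]])
f=lambda q:np.concatenate([proj(*C,w(q,X))-uv for C,uv,X in obs])
r=least_squares(f,[.58,.04,.25],loss="soft_l1");print(r.x.round(4),f(r.x).round(1).reshape(-1,2).tolist())
q=r.x;np.save("q.npy",q)
print("knob",w(q,kn),"orange",w(q,b0+.052*ax))
```

```text
yellow [250.   73.3] [239  59  23  30 531]
yellow [273.  203.2] [262 194  23  19 391]
tri [0.4984 0.1211 0.0577] [[-0.1, 0.2], [0.2, 0.1]]
blue [342.5 181.4] [ 300  165   70   35 1603]
blue [148.3 252.1] [ 125  220   40   82 1522]
tri [0.5962 0.0081 0.052 ] [[-1.4, 4.1], [3.5, 2.3]]
orange [333.5 274.3] [ 298  252   80   43 2690]
orange [ 35.  246.8] [   5  205   65   90 5330]
tri [ 0.5793 -0.0675  0.1189] [[-0.6, 1.9], [1.6, 0.9]]
[0.5946 0.0307 0.1626] [[-2.3, -7.2], [0.5, 1.6], [-0.8, -2.8], [0.8, 1.1], [0.5, -1.6], [-18.8, 3.8], [-4.1, 7.1], [0.8, -1.3], [7.0, 0.4]]
knob [0.49864138 0.1214057  0.05      ] orange [ 0.58187836 -0.06761276  0.112392  ]
```

Run:
```python
from h import *
st=ctrl.read_state();K,W=wristT(st);Ci=np.linalg.inv(W)
K1,W1=wristT(dict(tool_rot=[1,0,0,0],tool_pos=[.525,0,.2312]));Ci1=np.linalg.inv(W1)
def at(K,Ci,uv,z):
    d=Ci[:3,:3]@np.linalg.inv(K)@[*uv,1];return Ci[:3,3]+d*(z-Ci[2,3])/d[2]
w2=cv2.imread("pics/w2.png");w1=cv2.imread("pics/w1.png")
a,b=at(K,Ci,(65,181),.008),at(K,Ci,(305,203),.008);print(a,b,np.linalg.norm(a-b),np.arctan2(-(b-a)[0],(b-a)[1]))
# blue/orange patches, tight mask
for n,im,(KK,CC,WW) in(("w1",w1,(K1,Ci1,W1)),("w2",w2,(K,Ci,W))):
    h=cv2.cvtColor(im,cv2.COLOR_BGR2HSV)
    for c,lo,hi in(("orange",(10,215,150),(17,255,255)),("blue",(108,170,60),(125,255,255))):
        m=cv2.inRange(h,lo,hi);k,l,s,ce=cv2.connectedComponentsWithStats(m)
        for j in np.argsort(-s[1:,4])[:2]+1:
            r=cv2.minAreaRect(np.argwhere(l==j)[:,::-1].astype(np.float32));print(n,c,s[j],cv2.boxPoints(r).round().tolist())
K_=K;print(K_)
cv2.imwrite("pics/c2.png",np.hstack([cv2.resize(w2[170:320,0:200],(400*1,300)),cv2.resize(w2[170:245,220:320],(400,300))]))
```

```text
[ 0.55698649 -0.12034542  0.008     ] [0.50030012 0.16125537 0.008     ] 0.28724963301328554 0.19864569270029592
w1 blue [201 370   4   4   6] [[201.0, 373.0], [204.0, 370.0], [205.0, 371.0], [202.0, 374.0]]
w2 orange [ 25 290   2   1   2] [[26.0, 290.0], [26.0, 290.0], [25.0, 290.0], [25.0, 290.0]]
w2 orange [ 35 291   2   1   2] [[36.0, 291.0], [36.0, 291.0], [35.0, 291.0], [35.0, 291.0]]
w2 blue [143 284  14  17  55] [[143.0, 300.0], [149.0, 284.0], [159.0, 288.0], [153.0, 304.0]]
w2 blue [132 299   9   1   9] [[140.0, 299.0], [140.0, 299.0], [132.0, 299.0], [132.0, 299.0]]
[[294.0210083    0.         277.86996946]
 [  0.         294.0210083  212.70310061]
 [  0.           0.           1.        ]]
```

View pics/c2.png

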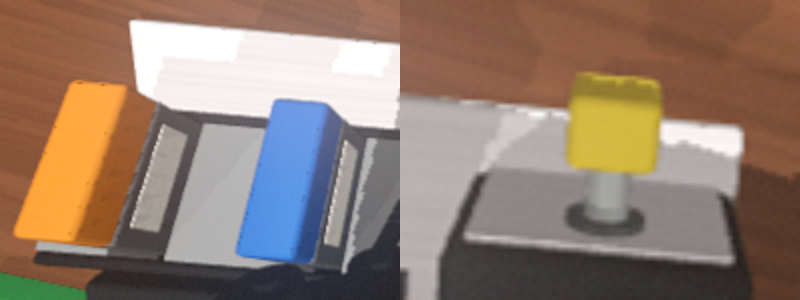

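Plate length measures 287 mm against a true 290, so the yaw is about 0.20. The corner-based knob position (0.498, 0.121) agrees with the triangulated one. Next I align and descend onto the knob.

```bash
python3 -m handwheel '[{"x":0,"y":0,"z":0,"rx":0,"ry":0,"rz":5.6,"hand":50},{"x":-3,"y":5,"z":60,"rx":0,"ry":0,"rz":0,"hand":50},{"x":0,"y":0,"z":60,"rx":0,"ry":0,"rz":0,"hand":50},{"x":0,"y":0,"z":35,"rx":0,"ry":0,"rz":0,"hand":50},{"x":0,"y":0,"z":25,"rx":0,"ry":0,"rz":0,"hand":50},{"x":0,"y":0,"z":0,"rx":0,"ry":0,"rz":0,"hand":50}]'
python3 - <<'E'
from h import *
st=ctrl.read_state();im=ctrl.get_image("wrist");cv2.imwrite("pics/w3.png",im[:,:,::-1])
print(st["tool_pos"],R.from_quat(st["tool_rot"]).as_matrix().round(3).tolist())
E
```

```text
clock: 2.88
tool_pos: [0.4993, 0.1215, 0.0265]
tool_rot: [0.647, 0.763, 0.001, 0.001]
contact_force: [-0.3, 0.3, 0.9]
gripper_width: 0.05
[0.49925032 0.12154362 0.02653058] [[-0.164, 0.987, 0.004], [0.987, 0.164, 0.0], [-0.0, 0.004, -1.0]]
```

View pics/w3.png

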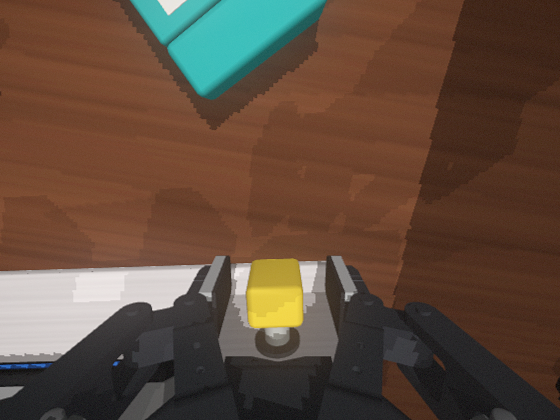

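The knob at (275,292) sits between the pads, and the plate edge gives a yaw of about 0.19. I'll trim the rotation and close.

```bash
python3 -m handwheel '[{"x":-1,"y":0,"z":0,"rx":0,"ry":0,"rz":-1.6,"hand":50},{"x":0,"y":0,"z":0,"rx":0,"ry":0,"rz":0,"hand":15},{"x":0,"y":0,"z":0,"rx":0,"ry":0,"rz":0,"hand":15},{"x":0,"y":0,"z":0,"rx":0,"ry":0,"rz":0,"hand":15},{"x":0,"y":0,"z":0,"rx":0,"ry":0,"rz":0,"hand":15}]' 60
python3 - <<'E'
from h import *
st=ctrl.read_state();M=R.from_quat(st["tool_rot"]).as_matrix();print(st["tool_pos"],M.round(3).tolist(),M.T@st["contact_force"])
E
```

```text
clock: 3.55
tool_pos: [0.5016, 0.1206, 0.0304]
tool_rot: [0.636, 0.772, 0.003, 0.003]
contact_force: [0.5, -0.9, -5.7]
gripper_width: 0.0233
[0.50164792 0.12059628 0.03037489] [[-0.191, 0.982, 0.009], [0.982, 0.191, 0.001], [-0.001, 0.009, -1.0]] [-0.97263962  0.3105919   5.69763141]
```

```bash
python3 -m handwheel '[{"x":0,"y":-12,"z":0,"rx":0,"ry":0,"rz":0,"hand":15},{"x":0,"y":-12,"z":0,"rx":0,"ry":0,"rz":0,"hand":15},{"x":0,"y":-8,"z":0,"rx":0,"ry":0,"rz":0,"hand":15},{"x":0,"y":-4,"z":0,"rx":0,"ry":0,"rz":0,"hand":15},{"x":0,"y":-4,"z":0,"rx":0,"ry":0,"rz":0,"hand":15}]'
python3 - <<'E'
from h import *
st=ctrl.read_state();M=R.from_quat(st["tool_rot"]).as_matrix();print(st["tool_pos"],M.T@(st["tool_pos"]-[.50165,.1206,.0304]),M.T@st["contact_force"])
E
```

```text
clock: 4.18
tool_pos: [0.4724, 0.1147, 0.0309]
tool_rot: [0.636, 0.772, 0.012, 0.01]
contact_force: [30.6, 8.5, -35.9]
gripper_width: 0.0232
[0.47236779 0.11468864 0.03090724] [-0.00020148 -0.02984073 -0.00146289] [ 2.46370498 30.48435976 36.94065552]
```

Travel was 29.8 mm with 30 N against the stop, so the knob is fully out. Now I push it home and relieve the vertical load.

```bash
python3 -m handwheel '[{"x":0,"y":-1,"z":1.5,"rx":0,"ry":0,"rz":0,"hand":15},{"x":0,"y":12,"z":1,"rx":0,"ry":0,"rz":0,"hand":15},{"x":0,"y":12,"z":0,"rx":0,"ry":0,"rz":0,"hand":15},{"x":0,"y":8,"z":0,"rx":0,"ry":0,"rz":0,"hand":15},{"x":0,"y":4,"z":0,"rx":0,"ry":0,"rz":0,"hand":15},{"x":0,"y":4,"z":0,"rx":0,"ry":0,"rz":0,"hand":15}]'
python3 - <<'E'
from h import *
st=ctrl.read_state();M=R.from_quat(st["tool_rot"]).as_matrix();print(st["tool_pos"],M.T@(st["tool_pos"]-[.50165,.1206,.0304]),M.T@st["contact_force"],M.round(3).tolist())
E
```

```text
clock: 4.92
tool_pos: [0.5021, 0.1207, 0.0305]
tool_rot: [0.636, 0.772, 0.007, 0.006]
contact_force: [-26.8, -9.5, 27.7]
gripper_width: 0.0229
[0.50205499 0.12073771 0.0304921 ] [ 5.72399537e-05  4.25506602e-04 -8.44470566e-05] [ -4.18670881 -27.59598529 -28.17893243] [[-0.192, 0.981, 0.018], [0.981, 0.192, 0.003], [-0.001, 0.018, -1.0]]
```

The knob is home: 0.4 mm from its start, with 28 N against the stop. Now I release, rise and go over to the outer bay with the tool tilted along its axis.

```bash
python3 -m handwheel '[{"x":0,"y":0,"z":0,"rx":0,"ry":0,"rz":0,"hand":55},{"x":0,"y":0,"z":0,"rx":0,"ry":0,"rz":0,"hand":55},{"x":0,"y":0,"z":0,"rx":0,"ry":0,"rz":0,"hand":55},{"x":0,"y":0,"z":-60,"rx":0,"ry":0,"rz":0,"hand":55},{"x":0,"y":0,"z":-60,"rx":0,"ry":0,"rz":0,"hand":55},{"x":0,"y":0,"z":-60,"rx":0,"ry":0,"rz":0,"hand":55},{"x":-50,"y":-1,"z":0,"rx":0,"ry":0,"rz":0,"hand":55},{"x":-50,"y":-1,"z":0,"rx":0,"ry":0,"rz":0,"hand":55}]'
python3 -m handwheel '[{"x":-50,"y":-1,"z":0,"rx":0,"ry":0,"rz":0,"hand":55},{"x":-46,"y":-1,"z":0,"rx":0,"ry":0,"rz":0,"hand":55},{"x":0,"y":0,"z":0,"rx":-9.3,"ry":0,"rz":0,"hand":55},{"x":0,"y":0,"z":0,"rx":-9.3,"ry":0,"rz":0,"hand":55},{"x":0,"y":0,"z":0,"rx":-9.3,"ry":0,"rz":0,"hand":55},{"x":0,"y":0,"z":0,"rx":-9.3,"ry":0,"rz":0,"hand":55},{"x":0,"y":0,"z":0,"rx":0,"ry":0,"rz":0,"hand":55}]'
cat > t.py <<'E'
from h import *
import sys
st=ctrl.read_state();im=ctrl.get_image("wrist");cv2.imwrite(f"pics/{sys.argv[1]}.png",im[:,:,::-1])
M=R.from_quat(st["tool_rot"]).as_matrix();K,W=wristT(st)
y=.1935;dx=np.array([np.cos(y),np.sin(y),0]);dy=np.array([-np.sin(y),np.cos(y),0]);u=-.605*dx+[0,0,.796]
m=np.array([.5973,.0339,0])+.003*dx-.095*dy+[0,0,.071]
G=np.c_[dy,np.cross(-u,dy),-u]
print(st["tool_pos"],st["joint_positions"].round(2),"rotvec deg",np.degrees(R.from_matrix(M.T@G).as_rotvec()).round(1))
for s in(.140,.065,.021):print(s,"tool delta mm",(M.T@(m+s*u-st["tool_pos"])*1e3).round(1))
# corners of the top end face, predicted pixels
for a,b in((-35,-13),(-35,13),(35,13),(35,-13)):print(proj(K,W,m+.065*u+a/1e3*G[:,1]+b/1e3*dy).round(0),end=" ")
E
python3 t.py w4
```

```text
clock: 5.92
tool_pos: [0.5177, 0.0222, 0.2179]
tool_rot: [0.633, 0.774, 0.008, 0.008]
contact_force: [-0.1, 0.1, -0.9]
gripper_width: 0.0549
clock: 6.8
tool_pos: [0.5371, -0.0792, 0.2177]
tool_rot: [0.596, 0.728, 0.261, 0.217]
contact_force: [0.2, -0.1, 1.1]
gripper_width: 0.0549
[ 0.53709652 -0.07922802  0.21773715] [-0.53 -0.05 -0.71  0.36  0.43 -0.6 ] rotvec deg [2.4 0.1 0.3]
0.14 tool delta mm [  4.6 -23.2  26.6]
0.065 tool delta mm [  4.7 -26.3 101.5]
0.021 tool delta mm [  4.8 -28.2 145.5]
[267. 141.] [299. 141.] [297. 222.] [267. 222.]
```

View pics/w4.png

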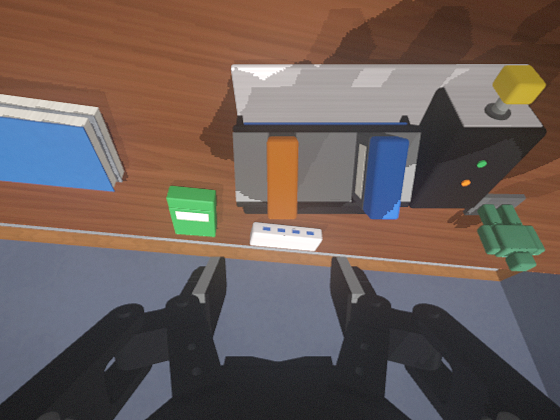

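The view matches the model: the orange end face is at (267–298, 136–219), predicted (267–299, 141–222). I'll cross-check the height by triangulating with w2, then go to the standoff.

```bash
python3 - <<'E'
from h import *
C4=wristT(ctrl.read_state());C2=wristT(dict(tool_rot=[.595,.804,0.0002,0.0002],tool_pos=[.4922,.1235,.2106]))
print(tri([(*C4,(282.5,178)),(*C2,(39,251))]))
E
python3 -m handwheel '[{"x":4.6,"y":-26,"z":25,"rx":2.4,"ry":0,"rz":0.3,"hand":50},{"x":0,"y":0,"z":0,"rx":0,"ry":0,"rz":0,"hand":50}]'
python3 t.py w5
```

```text
(array([ 0.5840932 , -0.06698766,  0.11693851]), [[-0.1, 0.2], [0.1, -0.1]])
clock: 7.1
tool_pos: [0.5376, -0.0782, 0.1862]
tool_rot: [0.602, 0.732, 0.244, 0.204]
contact_force: [0.3, -1.0, 0.9]
gripper_width: 0.05
[ 0.5376351  -0.07820821  0.18620168] [-0.5  -0.01 -0.73  0.32  0.39 -0.59] rotvec deg [-0.1  0.3  0.2]
0.14 tool delta mm [ 3.6 -3.5  2. ]
0.065 tool delta mm [ 3.9 -3.4 77. ]
0.021 tool delta mm [  4.2  -3.3 121. ]
[265. 174.] [300. 174.] [297. 259.] [266. 259.]
```

View pics/w5.png

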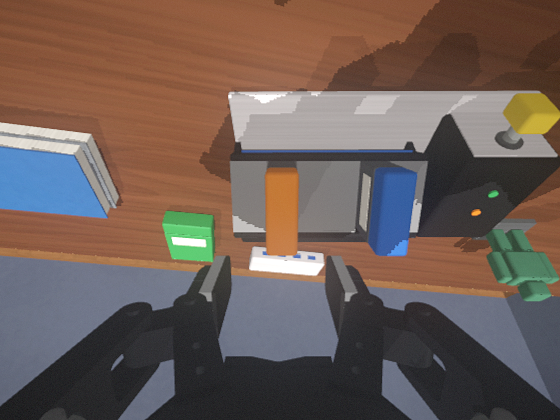

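The orange face at (266–299, 167–255) is between the jaws and the triangulated top agrees within 6 mm. Descending along the bay axis.

```bash
python3 -m handwheel '[{"x":4,"y":-6,"z":40,"rx":0,"ry":0,"rz":0,"hand":50},{"x":0,"y":0,"z":40,"rx":0,"ry":0,"rz":0,"hand":50},{"x":0,"y":0,"z":25,"rx":0,"ry":0,"rz":0,"hand":50},{"x":0,"y":0,"z":0,"rx":0,"ry":0,"rz":0,"hand":50}]'
python3 t.py w6
```

```text
clock: 7.65
tool_pos: [0.6065, -0.0667, 0.1072]
tool_rot: [0.599, 0.733, 0.245, 0.211]
contact_force: [-0.7, -0.8, 0.4]
gripper_width: 0.0502
[ 0.60653297 -0.06673499  0.10719504] [-0.4   0.2  -0.78  0.01  0.34 -0.5 ] rotvec deg [0.5 0.6 0.6]
0.14 tool delta mm [   4.5  -10.3 -103.3]
0.065 tool delta mm [  5.3 -11.  -28.3]
0.021 tool delta mm [  5.8 -11.4  15.7]
[258. 200.] [323. 201.] [314. 343.] [259. 342.]
```

View pics/w6.png

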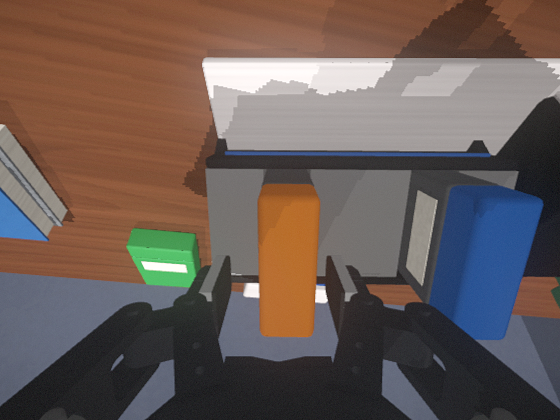

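The drive is centred at (288,260) and the finger midpoint is at about (280,270). I'll trim x by +4.5 mm and y by −14 mm, and go the last 16 mm before closing.

```bash
python3 -m handwheel '[{"x":5,"y":-14,"z":0,"rx":0.5,"ry":0.6,"rz":0.6,"hand":50},{"x":0,"y":0,"z":16,"rx":0,"ry":0,"rz":0,"hand":50},{"x":0,"y":0,"z":0,"rx":0,"ry":0,"rz":0,"hand":50}]'
python3 t.py w7
python3 -m handwheel '[{"x":0,"y":0,"z":0,"rx":0,"ry":0,"rz":0,"hand":36},{"x":0,"y":0,"z":0,"rx":0,"ry":0,"rz":0,"hand":18},{"x":0,"y":0,"z":0,"rx":0,"ry":0,"rz":0,"hand":18},{"x":0,"y":0,"z":0,"rx":0,"ry":0,"rz":0,"hand":18},{"x":0,"y":0,"z":0,"rx":0,"ry":0,"rz":0,"hand":18}]' 60
python3 t.py w8
```

```text
clock: 8.07
tool_pos: [0.6033, -0.0631, 0.0895]
tool_rot: [0.602, 0.731, 0.247, 0.205]
contact_force: [0.1, 0.6, -0.2]
gripper_width: 0.0501
[ 0.60325278 -0.06314012  0.08948437] [-0.4   0.23 -0.81 -0.03  0.35 -0.49] rotvec deg [ 0.2  0.1 -0. ]
0.14 tool delta mm [   1.1    1.8 -115.7]
0.065 tool delta mm [  1.3   1.5 -40.7]
0.021 tool delta mm [1.4 1.4 3.3]
[245. 242.] [314. 242.] [308. 387.] [250. 386.] clock: 8.75
tool_pos: [0.6022, -0.0633, 0.0914]
tool_rot: [0.602, 0.731, 0.247, 0.205]
contact_force: [1.5, -0.8, -1.9]
gripper_width: 0.0253
[ 0.60224747 -0.06331709  0.09138071] [-0.4   0.22 -0.81 -0.03  0.35 -0.49] rotvec deg [0.3 0.1 0. ]
0.14 tool delta mm [   1.1    1.6 -113.6]
0.065 tool delta mm [  1.3   1.2 -38.6]
0.021 tool delta mm [1.4 1.  5.4]
[245. 239.] [313. 239.] [308. 382.] [250. 382.]
```

View pics/w8.png

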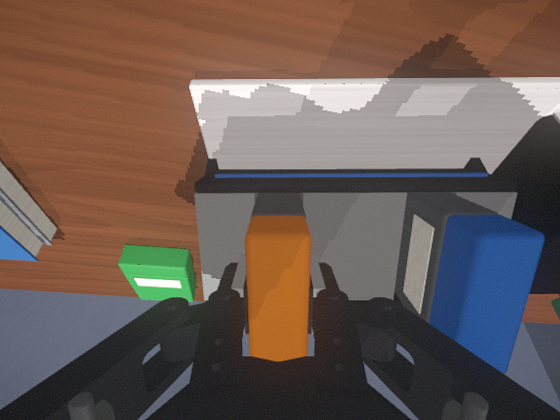

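Gripped at 25.3 mm, centred at (278,290). Now I draw it out along the axis.

```bash
python3 -m handwheel '[{"x":0,"y":0,"z":-8,"rx":0,"ry":0,"rz":0,"hand":18},{"x":0,"y":0,"z":-12,"rx":0,"ry":0,"rz":0,"hand":18},{"x":0,"y":0,"z":-12,"rx":0,"ry":0,"rz":0,"hand":18}]' 80
python3 -c "
from h import *
st=ctrl.read_state();M=R.from_quat(st['tool_rot']).as_matrix();print(M.T@(st['tool_pos']-[.6022,-.0633,.0914])*1e3,M.T@st['contact_force'])"
```

```text
clock: 9.18
tool_pos: [0.5822, -0.067, 0.1181]
tool_rot: [0.602, 0.731, 0.247, 0.205]
contact_force: [1.5, 0.3, -2.4]
gripper_width: 0.0248
[  0.179342     0.08255104 -33.547994  ] [ 0.01009924 -0.26017971  2.86429222]
```

```bash
python3 -m handwheel '[{"x":0,"y":0,"z":-18,"rx":0,"ry":0,"rz":0,"hand":18},{"x":0,"y":0,"z":-20,"rx":0,"ry":0,"rz":0,"hand":18},{"x":0,"y":0,"z":-20,"rx":0,"ry":0,"rz":0,"hand":18},{"x":0,"y":0,"z":-20,"rx":0,"ry":0,"rz":0,"hand":18},{"x":0,"y":24,"z":-32,"rx":0,"ry":0,"rz":0,"hand":18},{"x":0,"y":24,"z":-32,"rx":0,"ry":0,"rz":0,"hand":18},{"x":0,"y":24,"z":-32,"rx":0,"ry":0,"rz":0,"hand":18},{"x":0,"y":0,"z":0,"rx":0,"ry":0,"rz":0,"hand":18}]'
python3 -m handwheel '[{"x":0,"y":0,"z":0,"rx":7.5,"ry":0,"rz":0,"hand":18},{"x":0,"y":0,"z":0,"rx":7.5,"ry":0,"rz":0,"hand":18},{"x":0,"y":0,"z":0,"rx":7.5,"ry":0,"rz":0,"hand":18},{"x":0,"y":0,"z":0,"rx":7.5,"ry":0,"rz":0,"hand":18},{"x":0,"y":0,"z":0,"rx":5,"ry":0,"rz":0,"hand":18},{"x":0,"y":0,"z":0,"rx":0,"ry":0,"rz":0,"hand":18},{"x":0,"y":0,"z":0,"rx":0,"ry":0,"rz":0,"hand":18}]'
python3 -c "
from h import *
st=ctrl.read_state();M=R.from_quat(st['tool_rot']).as_matrix();print(M.round(3).tolist(),'fix rotvec deg',np.degrees(np.cross(M.T@[0,0,-1],[0,0,1])*-1).round(2))"
```

```text
clock: 10.18
tool_pos: [0.5247, -0.0755, 0.3085]
tool_rot: [0.604, 0.73, 0.246, 0.204]
contact_force: [-0.1, 0.5, -3.2]
gripper_width: 0.0254
clock: 11.05
tool_pos: [0.5168, -0.0745, 0.3034]
tool_rot: [0.638, 0.77, 0.005, 0.003]
contact_force: [-1.1, 0.5, -1.9]
gripper_width: 0.0248
[[-0.186, 0.982, 0.012], [0.983, 0.186, 0.004], [0.002, 0.012, -1.0]] fix rotvec deg [ 0.71 -0.1  -0.  ]
```

```bash
python3 -m handwheel '[{"x":0,"y":0,"z":0,"rx":0.6,"ry":0,"rz":0,"hand":18},{"x":0,"y":0,"z":0,"rx":0,"ry":0,"rz":0,"hand":18},{"x":0,"y":0,"z":0,"rx":0,"ry":0,"rz":0,"hand":18},{"x":0,"y":0,"z":0,"rx":0,"ry":0,"rz":0,"hand":18}]'
python3 - <<'E'
from h import *
a=ctrl.get_image("scene");b=ctrl.get_image("side");w=ctrl.get_image("wrist")
st=ctrl.read_state();print(abs(st["dq"]).max(),st["contact_force"])
for n,im in(("scene",a),("side",b)):
    d=cv2.absdiff(im,cv2.imread(f"pics/{n}0.png")[:,:,::-1])
    X=st["tool_pos"];K,W=fixedT(n);print(n,"pred top/bottom px",proj(K,W,X+[0,0,.038]),proj(K,W,X-[0,0,.072]))
r=lambda i,s:cv2.resize(i,s,interpolation=3)
out=np.vstack([np.hstack([r(a[90:240,220:420],(400,300)),r(b[60:270,160:440],(400,300))]),np.hstack([r(w,(400,300)),r(a,(400,300))])])
cv2.imwrite("pics/fin.png",out[:,:,::-1])
E
```

```text
clock: 11.55
tool_pos: [0.5152, -0.0747, 0.3043]
tool_rot: [0.638, 0.77, 0.002, 0.001]
contact_force: [-0.1, -0.5, -1.9]
gripper_width: 0.0253
0.003064353774466437 [ 0.08508214 -0.33697096 -2.45956895]
scene pred top/bottom px [254.05075114 117.74703992] [254.47729033 149.83666003]
side pred top/bottom px [250.12689725 142.44350939] [251.35599705 179.91744855]
```

View pics/fin.png

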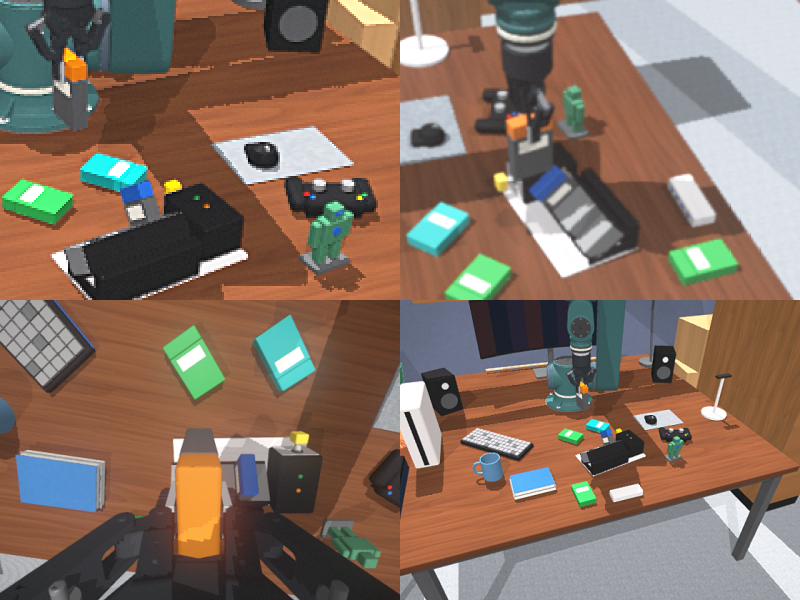

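The picture shows the drive hanging upright with orange on top, clear of everything. The knob is back at scene pixel (306,183), where it started, and the blue drive and bystanders are in place.

```bash
python3 -c "
from bench import ctrl
print(ctrl.finish_job())"
```

```text
the job is handed in; nothing more can be done
None
```

I cycled the knob, then drew out the orange drive and handed the job in at about 12 s of the 59 s allowed, with the drive held up in the gripper.

- **Knob:** It came out 29.8 mm to its stop (about 30 N). It then went back to within 0.4 mm of its start (about 28 N), and the scene camera shows it where it began. The side load during this reached about 37 N vertically at the wrist, well under the 120 N limit.
- **Orange drive:** I pulled it out of the outer bay with no noticeable resistance. It is held at 80 N with 25 mm between the fingers. The tool was 0.7° off vertical before a last 0.6° trim.
- **Height:** The lower end is about 0.23 m above the desk, worked out from the grasp geometry rather than measured. The last wrist force of about 2.5 N downward matches the drive's weight, and the joints were practically still.
- **Other things:** In the last pictures the blue drive is still in its bay and everything else looks unmoved.

**Disagreements:**
- The triangulated top of the orange drive was about 6 mm below the model's height.
- My first dock fit, from noisy colour patches, gave a yaw of 0.16 rad. The base plate's edge gave 0.19–0.20, which I used.
- The first move was refused because its rows left out some keys, and nothing moved.

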